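Sweep counted tablets into the trough and shut its cover

ROBOT

A 6-joint arm with a two-finger parallel gripper is mounted at the origin on a cart in front of the work surface, level with it; the furniture and walls round the work are solid. World frame = base frame: x ahead of the robot, y to its left, z up, the work surface at z = 0. Lengths are in m, angles in rad, forces in N, time in s.
With the tool pointing down it reaches from about 0.25 to 0.775 m from the base axis. Payload 4 kg.
Tool frame: the origin (TCP) lies midway between the tips of the shut fingers; the grasp point (between the pads) lies 19 mm behind it (ctrl.grip_depth is the z of the grasp point in the tool frame, in m); z points along the fingers, x is the direction in which the jaws open and shut, and the axes are right-handed (so a half turn about z gives the same grasp; the last joint's range is limited). The gripper opens to 94 mm and grips with 3 to 60 N. Pads are 16 mm wide; open, the fingers measure 119 mm over their backs; the gripper's body (75 mm by 177 mm) begins 78 mm behind the grasp point.
Start: joints at [1.165, 0.087, 1.371, -0, 1.684, -0.103], TCP at [0.164, 0.525, 0.206] pointing down, gripper open.
Joint ranges: [-3.1, 3.1], [-0.76, 2.03], [0.27, 2.55], [-1.08, 4.22], [0.17, 2.65], [-2.57, 2.57]. Speed limits (rad/s): [2.79, 2.79, 3.14, 3.14, 3.14, 3.14].

INTERFACE

Orientations are given as a rotation vector (axis times angle).
In Python, from rig import status, imaging, ctrl gives the robot as it stands.
- The arm moves only by the shell command python3 -m inch 'ROWS' [FORCE]. ROWS is JSON, a list of rows, each a list of 3 entries, a list of its own where there are three numbers: the shift along the world's x, y, z in units of 0.2 m (1.0 is 0.2 m), then the turn, a rotation vector about the world's x, y, z in units of 90 degrees (1.0 is 90 degrees), then the opening, from 0 (shut) to 1 (fully open). In form: [[[tx, ty, tz], [ax, ay, az], hand], ...]. A call has exactly 5 rows; each row is the pose to reach, as a shift and turn from the pose commanded when the call began; what a row does not reach only later rows make up. A row lasts 1/12 s, in which the tool goes at most 41.7 mm and 7.16 degrees, less where a joint would pass 70% of its speed; a pose out of reach is approached as far as the arm can. A call with a number of a shift or a turn outside -1 to 1 is refused whole. A call with a gripper value outside its range is refused whole. The fingers move at their own pace and stop on an object; FORCE is the grip in N (left out, the last holds). Time passes only in rows, so rows that repeat a pose let the fingers close, or fill a call up. It gives the time, the measured TCP pose, the force and the opening at its end, in the units of the state.
- status.get_obs(): the state, without advancing time (a new reading comes with each control period).
- imaging.snapshot(name): name is "scene" or "top"; returns a dict with "frame" (384x512x3 uint8, red, green, blue), "camera_matrix" (3x3 intrinsics, pixels), "rvec" (rotation vector, rad) and "tvec" (3), from world to camera coordinates, as OpenCV has them. Camera axes: x right, y down, z forward; pixel columns grow to the right and rows downward; lengths in m; the calibration is good to about 2 mm. A picture is of the moment at which its call begins. There is no depth.
- ctrl.close_job(): hands the job in, once; it reports no verdict.
Trained networks look in a picture, given as the dict that the camera call returned (one of the last four; its "shot" number tells which), for a name from the list of things; names that differ only in an ending like _2 or _b are one class to them, and where a whole thing is asked for, a point or a joint stands for the part that bears it (a point fixed in the world has none). Each returns a list of dicts, best first, with "confidence" (0 to 1); they miss things now and then, are a little off and sometimes report something else, mostly with a low value. They report only what shows in the picture. A call takes as long as a camera call.
- imaging.find_in(picture, thing): "at" ([x, y, z] in m, in world coordinates, good to about 4 mm: the middle of the surface that is visible of it).
- imaging.masks_of(picture, thing): "mask" (384x512 bool, what is visible of it).
- imaging.tip_of(picture, thing): "at" ([x, y, z] in m, in world coordinates, good to about 4 mm: a listed point, or the origin of a listed thing).
The state is a dict: "clock": time; "joint_positions": joint angles; "qvel": joint speeds; "joint_torque": joint torques, N m; "tcp_pos": TCP position; "ee_rot": TCP orientation; "wrist_force": force on the tool from outside, world axes, zero at the start; "ft_torque": the same for the moment, N m; "width": finger opening in m.
Only numpy, scipy, OpenCV 4.12 (cv2) and the standard library are available. Lean on these libraries where they do the work, as an engineer would, in place of code of your own. Each camera call takes 0.05 s, during which the arm holds its last target.

TASK

Finish the count on the tablet tray: with the closed fingers, sweep the four whole round tablets across the plate and over its open edge into the trough, leaving the broken half tablet on the plate. Then push the trough's stiff cover over and press it down until it is fully shut. Sweep and push only: do not pinch, lift or crush any tablet, and leave the other things round the tray where they are.

Things in the scene. Friction and masses are not known exactly. Their poses are not given: they have to be found in the camera images.
- counting_tray: Tablet counting tray, dark grey metal, 214 long (its x) by 180 wide (its y), on rubber feet, does not shift. Origin: centre of its underside, on the worktop; z up; at yaw 0 its +y, the trough side, points to the robot's left. Level plate: top 22 mm above the worktop, x -104 to 104, y -87 to 40 mm, with a 3 mm thick rim, top 34 mm above the worktop, on all sides but +y
- plate_edge (a point): middle of the plate's open edge, at (0, 40, 22) mm in the tray's frame: the straight rimless side of the plate, along the tray's x, where it drops 16 mm into the trough
- trough_mid (a point): centre of the trough's floor, at (0, 64, 6) mm in the tray's frame. The trough runs the tray's full length, y 40 to 87 mm, outer wall 26 mm high; a pouring spout juts 30 mm out of its -x end
- cover_hinge (a point): middle of the hinge line of the trough's cover, at (0, 90, 28.5) mm in the tray's frame; the line runs along the tray's x
- cover (a joint): angle in rad of the trough's dark metal cover (2 mm plate, 200 long, 50 mm from hinge to free edge): 0 = shut, level over the trough, top 30 mm above the worktop; 1.57 = upright; starts at 1.7 to 2.0, leaning outward. The hinge is stiff: it stays where left and takes 1 to 2 N near the free edge to turn, so push it over from outside the tray, then press it down from above
- cover_edge (a point): middle of the cover's free edge, 49 mm from the hinge line
- tablet_0: whole round white effervescent tablet, disc 25 mm across, 7 thick, 8 to 14 g, flat faces with bevelled edge and one score line, lying flat on the plate. Origin: centre of the underside
- tablet_1: whole round white effervescent tablet, disc 25 mm across, 7 thick, 8 to 14 g, flat faces with bevelled edge and one score line, lying flat on the plate. Origin: centre of the underside
- tablet_2: whole round white effervescent tablet, disc 25 mm across, 7 thick, 8 to 14 g, flat faces with bevelled edge and one score line, lying flat on the plate. Origin: centre of the underside
- tablet_3: whole round white effervescent tablet, disc 25 mm across, 7 thick, 8 to 14 g, flat faces with bevelled edge and one score line, lying flat on the plate. Origin: centre of the underside
- half_tablet: broken half of such a tablet, half-moon about 25x12 mm, 7 thick, lying on the plate. Origin: about the middle of its underside. The five pieces lie at least 30 mm apart measured along the tray's x, so each has its own clear lane to the trough; which lane holds which piece varies
- blue_box: open folding box of blue card, 40x92x58 mm, standing upright to the right of the tray; bystander, loose
- vial_1: small glass vial with a flip-off cap, 26 mm across, 54 mm tall, standing to the right of the tray; bystander, loose
- name_stamp: rubber stamp with turned grip, 26x42x62 mm, standing between the tray and the robot; bystander, loose
- pen_yellow: ball pen, 12x150 mm, lying between the tray and the robot, right of the stamp; bystander, loose
- calculator: pocket calculator, 118x68x14 mm, lying near the front edge of the worktop on the right; bystander, loose
- bottle_100_4: white infusion bottle, 65 mm across, 131 mm tall, standing on the left; bystander, loose

How it is judged:
On the way, in this order (a step that is already met when the one before it is completed fails the run):
1. all four whole tablets lie in the trough, its cover still open (y of tablet_0 in the frame of counting_tray between 0.042 and 0.088 m and x of tablet_0 in the frame of counting_tray between -0.106 and 0.106 m and z of each of tablet_0, tablet_1, tablet_2, tablet_3 in the frame of counting_tray below 0.0205 m and y of tablet_1 in the frame of counting_tray between 0.042 and 0.088 m and x of tablet_1 in the frame of counting_tray between -0.106 and 0.106 m and y of tablet_2 in the frame of counting_tray between 0.042 and 0.088 m and x of tablet_2 in the frame of counting_tray between -0.106 and 0.106 m and y of tablet_3 in the frame of counting_tray between 0.042 and 0.088 m and x of tablet_3 in the frame of counting_tray between -0.106 and 0.106 m and value of joint cover above 0.8 rad), for 0.2 s.
2. the cover is pushed shut (value of joint cover below 0.06 rad), for 0.2 s.
At the end, for the whole second after the job is handed in: All four whole tablets lie at rest in the trough, below the level of the plate; the half tablet lies at rest on the plate; the cover is shut to within 0.06 rad (y of tablet_0 in the frame of counting_tray between 0.042 and 0.088 m and x of tablet_0 in the frame of counting_tray between -0.106 and 0.106 m and z of each of tablet_0, tablet_1, tablet_2, tablet_3 in the frame of counting_tray below 0.0205 m and y of tablet_1 in the frame of counting_tray between 0.042 and 0.088 m and x of tablet_1 in the frame of counting_tray between -0.106 and 0.106 m and y of tablet_2 in the frame of counting_tray between 0.042 and 0.088 m and x of tablet_2 in the frame of counting_tray between -0.106 and 0.106 m and y of tablet_3 in the frame of counting_tray between 0.042 and 0.088 m and x of tablet_3 in the frame of counting_tray between -0.106 and 0.106 m and y of half_tablet in the frame of counting_tray between -0.088 and 0.038 m and z of half_tablet in the frame of counting_tray above 0.017 m and x of half_tablet in the frame of counting_tray between -0.105 and 0.105 m and value of joint cover below 0.06 rad and linear speed of each of tablet_0, tablet_1, tablet_2, tablet_3, half_tablet below 0.02 m/s); the robot touches nothing.
It fails at once if a tablet or the half is lifted more than about 30 mm above the plate (height (world z) of any of tablet_0, tablet_1, tablet_2, tablet_3, half_tablet above 0.052 m).
It fails at once if a tablet or the half is pinched or crushed: the fingers press on it with more than 15 N (contact force between any of tablet_0, tablet_1, tablet_2, tablet_3, half_tablet and the fingers above 15 N).
It fails at once if a thing beside the tray is moved more than 30 mm or tipped over (distance of any of blue_box, vial_1, name_stamp, pen_yellow, calculator, bottle_100_4 from where it was at the start of the episode above 0.03 m or angle between any of blue_box, vial_1, name_stamp, bottle_100_4's own z axis and vertical above 0.5 rad).
It also fails if it takes over 58 s, if anything falls off the work surface, if the arm or the gripper's body presses on something with over 40 N, if the wrist force passes 120 N, or if a joint passes its speed limit or range.

## Working session

There is one attempt and no reset: what is moved stays moved. The work goes in short steps, Python scripts to look and compute and a shell command to move; the robot and the scene stay as the last step left them, time stands still between calls to the robot, and variables do not carry over. Pictures are saved under pics/ and viewed, and the job is handed in when it is done.

```bash
mkdir -p pics; ls; cat > h.py <<'E'
import numpy as np,cv2
from rig import status,imaging,ctrl
def snap(n,fn):
    p=imaging.snapshot(n); cv2.imwrite('pics/'+fn,p["frame"][:,:,::-1]); return p
E
python3 - <<'E'
from h import *
o=status.get_obs(); print({k:np.round(v,3) for k,v in o.items()})
for n in("top","scene"):
    p=snap(n,n+"0.png")
    R=cv2.Rodrigues(np.array(p["rvec"]))[0]; print(n,"cam",(-R.T@np.array(p["tvec"])).round(3))
    for t in ["counting_tray","plate_edge","trough_mid","cover_hinge","cover_edge","tablet_0","half_tablet","name_stamp","bottle_100_4","vial_1","blue_box"]:
        for d in imaging.tip_of(p,t): print(t,np.round(d["at"],3),round(d["confidence"],2))
E
```

```text
pics
{'clock': np.float64(0.0), 'joint_positions': array([ 1.165,  0.088,  1.372, -0.   ,  1.684, -0.103]), 'qvel': array([-0.001,  0.001, -0.002,  0.   , -0.001, -0.   ]), 'joint_torque': array([ 0.0000e+00, -3.4019e+01, -3.0243e+01,  7.2000e-02,  3.3000e-02,
       -0.0000e+00]), 'tcp_pos': array([0.164, 0.524, 0.204]), 'ee_rot': array([ 2.53 ,  1.86 , -0.003]), 'wrist_force': array([-0.526,  0.335,  0.827]), 'ft_torque': array([0.037, 0.021, 0.021]), 'width': np.float64(0.094)}
top cam [0.395 0.029 1.225]
counting_tray [0.558 0.055 0.001] 0.9
trough_mid [0.572 0.115 0.004] 0.59
cover_hinge [0.576 0.142 0.032] 0.83
cover_edge [ 0.582 -0.09   0.   ] 0.25
tablet_0 [0.48  0.075 0.019] 0.6
tablet_0 [0.522 0.077 0.019] 0.55
tablet_0 [0.616 0.017 0.018] 0.48
tablet_0 [0.553 0.046 0.026] 0.47
tablet_0 [0.6   0.059 0.02 ] 0.24
half_tablet [0.601 0.061 0.021] 0.56
name_stamp [ 0.396  0.094 -0.001] 0.6
bottle_100_4 [ 0.387 -0.022 -0.002] 0.74
bottle_100_4 [0.523 0.399 0.003] 0.68
bottle_100_4 [0.582 0.16  0.073] 0.49
vial_1 [ 0.582 -0.088 -0.002] 0.55
vial_1 [0.556 0.047 0.025] 0.29
blue_box [ 0.5   -0.118  0.002] 0.72
scene cam [-0.131 -0.73   1.001]
counting_tray [ 0.558  0.051 -0.001] 0.66
plate_edge [0.566 0.092 0.024] 0.89
trough_mid [0.572 0.115 0.005] 0.84
cover_hinge [0.576 0.141 0.03 ] 0.84
cover_hinge [ 0.557  0.051 -0.002] 0.15
cover_edge [0.579 0.159 0.073] 0.94
cover_edge [0.6   0.055 0.025] 0.59
cover_edge [0.569 0.093 0.023] 0.3
tablet_0 [0.521 0.076 0.028] 0.62
tablet_0 [0.552 0.047 0.019] 0.57
tablet_0 [0.627 0.018 0.02 ] 0.55
tablet_0 [0.486 0.075 0.02 ] 0.53
half_tablet [0.596 0.056 0.024] 0.35
name_stamp [ 0.583 -0.089 -0.004] 0.3
bottle_100_4 [0.517 0.398 0.   ] 0.89
vial_1 [ 0.584 -0.088 -0.002] 0.51
blue_box [ 0.499 -0.118 -0.   ] 0.84
```

View pics/top0.png

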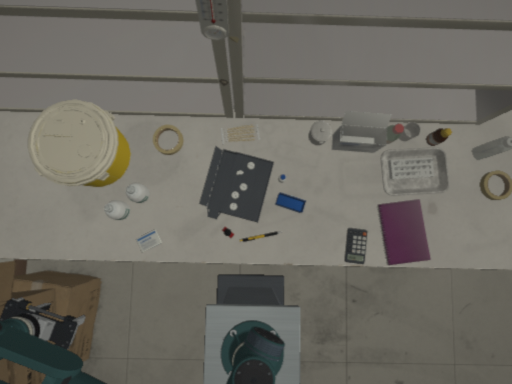

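View pics/scene0.png

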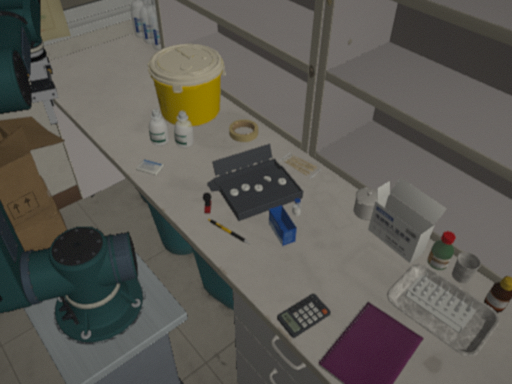

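```bash
cat >> h.py <<'E'
def px2w(p,uv,z):
    R=cv2.Rodrigues(np.array(p["rvec"]))[0]; t=np.array(p["tvec"]).ravel()
    c=-R.T@t; K=np.array(p["camera_matrix"])
    d=(np.linalg.inv(K)@np.c_[np.atleast_2d(uv),np.ones(len(np.atleast_2d(uv)))].T).T@R
    return c+d*((z-c[2])/d[:,2])[:,None]
def w2px(p,X): return cv2.projectPoints(np.atleast_2d(np.array(X,float)),np.array(p["rvec"],float),np.array(p["tvec"],float),np.array(p["camera_matrix"],float),None)[0][:,0]
def zoom(p,c,w,fn,s,marks=()):
    x,y=c;im=p["frame"][y-w[1]:y+w[1],x-w[0]:x+w[0],::-1]
    im=cv2.resize(im,None,fx=s,fy=s,interpolation=cv2.INTER_CUBIC)
    for u in marks: cv2.circle(im,tuple(int(round(v)) for v in ((u[0]+.5-x+w[0])*s,(u[1]+.5-y+w[1])*s)),2,(0,0,255),-1)
    cv2.imwrite('pics/'+fn,im)
def blobs(p,poly,z,thr=150):
    g=p["frame"].min(2); m=np.zeros(g.shape,np.uint8); cv2.fillConvexPoly(m,np.round(w2px(p,poly)).astype(int),1)
    b=((g>thr)&(m>0)).astype(np.uint8); n,l,s,c=cv2.connectedComponentsWithStats(b)
    out=[]
    for i in range(1,n):
        w=np.where(l==i,g.astype(float)-60,0); ys,xs=np.nonzero(l==i)
        out.append((s[i,4],c[i],px2w(p,[c[i]],z)[0]))
    return out
yaw=-0.2; O=np.array([0.558,0.053])
def T(x,y,z,yaw=None,O_=None):
    import h
    a=h.yaw if yaw is None else yaw; o=h.O if O_ is None else O_
    return np.array([o[0]+np.cos(a)*x-np.sin(a)*y,o[1]+np.sin(a)*x+np.cos(a)*y,z])
def inv(P):
    a=yaw; d=np.array(P[:2])-O; return np.array([np.cos(a)*d[0]+np.sin(a)*d[1],-np.sin(a)*d[0]+np.cos(a)*d[1]])
E
python3 - <<'E'
from h import *
for n in("top","scene"):
    p=imaging.snapshot(n)
    mk=w2px(p,[T(-107,-90,34)*[1,1,.001] if 0 else T(x/1e3,y/1e3,z/1e3) for x,y,z in [(-107,-90,34),(107,-90,34),(107,40,34),(-107,40,34),(-104,40,22),(104,40,22),(-100,90,28.5),(100,90,28.5),(107,87,26),(-107,87,26)]])
    cen=w2px(p,[T(0,0.02,.022)])[0].astype(int)
    zoom(p,cen,(50,46),n+"z.png",8); zoom(p,cen,(50,46),n+"zm.png",8,mk)
    poly=[T(x,y,.025) for x,y in[(-.102,-.085),(.102,-.085),(.102,.038),(-.102,.038)]]
    for a,c,w in blobs(p,poly,.029): print(n,a,c.round(1),w.round(4),(inv(w)*1000).round(1))
E
```

```text
(no output)
```

View pics/topzm.png

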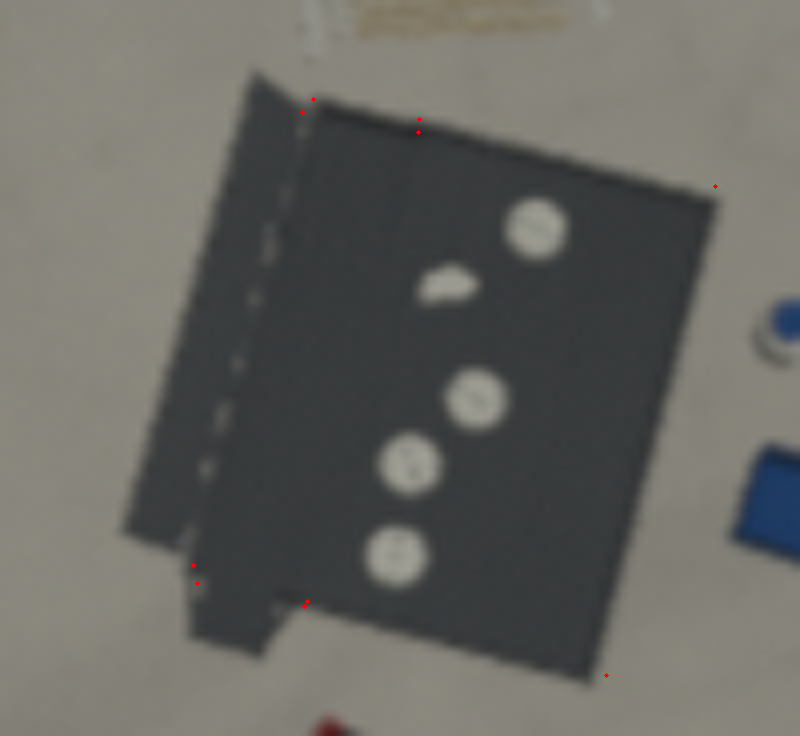

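View pics/scenezm.png

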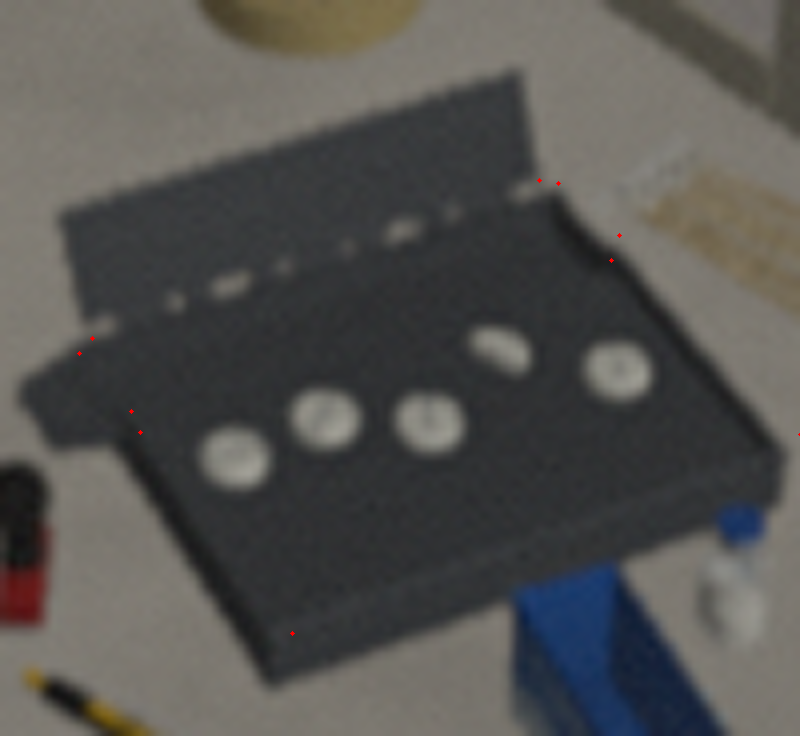

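```bash
cat > fit.py <<'E'
from h import *
import h
from scipy.optimize import least_squares
ps={n:imaging.snapshot(n) for n in("top","scene")}
pk={"top":[((592,683),(-107,-90,34)),((717,202),(107,-90,34)),((313,102),(107,88,26))],
"scene":[((270,640),(-107,-90,34)),((783,452),(107,-90,34)),((783,495),(107,-90,8))]}
obs=[]
for n in pk:
    c=w2px(ps[n],[[*( [0.558+np.sin(.2)*.02,0.053+np.cos(.2)*.02]),.022]])[0].astype(int)
    for (a,b),X in pk[n]: obs.append((n,np.array([a/8+c[0]-50-.5,b/8+c[1]-46-.5]),np.array(X)/1e3))
def f(v): return np.concatenate([w2px(ps[n],[T(*X,v[2],v[:2])])[0]-u for n,u,X in obs])
def g(v): # + network points
    r=[f(v)*1.0]
    for X,P in [((0,90),(.576,.1415)),((0,0),(.558,.053)),((0,64),(.572,.115)),((0,40),(.566,.092))]:
        r.append((T(X[0]/1e3,X[1]/1e3,0,v[2],v[:2])[:2]-P)/.004)
    return np.concatenate(r)
for F in(f,g):
    r=least_squares(F,[.558,.053,-.25]); print(r.x.round(4),F(r.x).round(1))
v=least_squares(f,[.558,.053,-.25]).x
h.O=v[:2];h.yaw=v[2]
for n,p in ps.items():
    poly=[T(x,y,.025) for x,y in[(-.102,-.085),(.102,-.085),(.102,.038),(-.102,.038)]]
    for a,c,w in blobs(p,poly,.027 if n=="scene" else .029,105): print(n,a,c.round(1),w.round(4),(h.inv(w)*1000).round(1))
E
python3 fit.py
```

```text
[ 0.5537  0.0543 -0.2282] [ 0.2  0.8  0.1  0.2  0.4  0.3  0.  -0.8  0.6 -0.9 -0.1 -0. ]
[ 0.5549  0.0541 -0.2342] [ 0.1  0.6  0.3  0.   0.7 -0.1  0.1 -1.1  0.9 -0.9  0.2 -0.  -0.   0.
 -0.8  0.3 -0.6  0.3 -0.4  0.2]
top 39 [250.6 165. ] [0.6259 0.0194 0.029 ] [ 78.2 -17.6]
top 19 [239.5 171.9] [0.601  0.0567 0.029 ] [45.5 13. ]
top 40 [243.  186.3] [0.5515 0.0436 0.029 ] [  0.3 -10.9]
top 39 [234.9 194.5] [0.5227 0.0702 0.029 ] [-33.8   8.5]
top 41 [233.1 205.9] [0.484  0.0752 0.029 ] [-72.6   4.6]
scene 18 [267.7 178.1] [0.5975 0.0553 0.027 ] [42.5 10.9]
scene 35 [282. 181.] [0.6222 0.0172 0.027 ] [ 75.1 -20.6]
scene 40 [245.1 186.9] [0.5189 0.0694 0.027 ] [-37.3   6.8]
scene 37 [258.2 187.4] [0.5478 0.0422 0.027 ] [ -3.  -13.1]
scene 39 [234.  191.8] [0.4796 0.074  0.027 ] [-76.6   2.5]
```

```bash
A='[[[0.11,-0.135,0],[0,0,-0.05],0],[[0.23,-0.27,0],[0,0,-0.10],0],[[0.34,-0.405,0],[0,0,-0.15],0],[[0.46,-0.54,0],[0,0,-0.20],0],[[0.57,-0.675,0],[0,0,-0.24],0]]'; : ; 
python3 -m inch '[[[0.11,-0.135,0],[0,0,-0.05],0],[[0.23,-0.27,0],[0,0,-0.10],0],[[0.34,-0.405,0],[0,0,-0.15],0],[[0.46,-0.54,0],[0,0,-0.20],0],[[0.57,-0.675,0],[0,0,-0.24],0]]'
python3 -m inch '[[[0.11,-0.135,0],[0,0,-0.05],0],[[0.23,-0.27,0],[0,0,-0.10],0],[[0.34,-0.405,0],[0,0,-0.15],0],[[0.46,-0.54,0],[0,0,-0.20],0],[[0.57,-0.675,0],[0,0,-0.24],0]]'
python3 -m inch '[[[0.11,-0.135,0],[0,0,-0.05],0],[[0.23,-0.27,0],[0,0,-0.10],0],[[0.34,-0.405,0],[0,0,-0.15],0],[[0.46,-0.54,0],[0,0,-0.20],0],[[0.57,-0.675,0],[0,0,-0.24],0]]'
python3 -m inch '[[[0.11,-0.135,0],[0,0,-0.05],0],[[0.23,-0.27,0],[0,0,-0.10],0],[[0.34,-0.405,0],[0,0,-0.15],0],[[0.46,-0.54,0],[0,0,-0.20],0],[[0.57,-0.675,0],[0,0,-0.24],0]]'
```

```text
clock: 1.82
tcp_pos: [0.2789, 0.3887, 0.2056]
ee_rot: [-2.837, -1.349, -0.001]
wrist_force: [1.3, 0.4, -0.3]
width: 0.0638
clock: 2.23
tcp_pos: [0.393, 0.2535, 0.2058]
ee_rot: [-3.04, -0.793, -0.002]
wrist_force: [-0.1, 0.4, -0.8]
width: 0.0309
clock: 2.65
tcp_pos: [0.5071, 0.1184, 0.2056]
ee_rot: [-3.135, -0.209, -0.001]
wrist_force: [0.5, 0.6, 0.6]
width: 0.0008
clock: 3.07
tcp_pos: [0.6211, -0.0166, 0.2054]
ee_rot: [-3.118, 0.382, -0.0]
wrist_force: [0.5, 0.6, 0.3]
width: 0.0002
```

```bash

python3 -m inch '[[[-0.01,0.0,-0.15],[0,0,0],0],[[-0.015,0.01,-0.3],[0,0,0],0],[[-0.015,0.01,-0.45],[0,0,0],0],[[-0.015,0.01,-0.6],[0,0,0],0],[[-0.015,0.01,-0.75],[0,0,0],0]]'
python3 - <<'E'
from h import *
o=status.get_obs(); print(o["tcp_pos"])
for n in("top","scene"):
    p=imaging.snapshot(n); c=w2px(p,[[.56,.06,.022]])[0].astype(int)
    zoom(p,c,(50,46),n+"1.png",8,w2px(p,[o["tcp_pos"]]))
E
```

```text
clock: 3.48
tcp_pos: [0.617, -0.0131, 0.0541]
ee_rot: [-3.119, 0.376, -0.001]
wrist_force: [0.7, -0.2, -1.0]
width: 0.0005
[ 0.61698592 -0.0131447   0.05412459]
```

View pics/scene1.png

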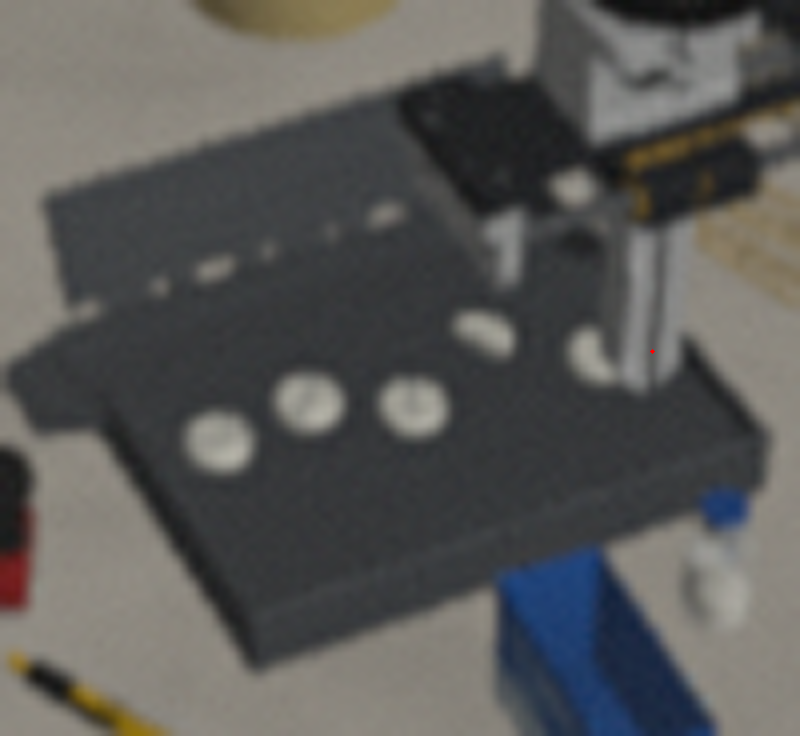

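View pics/top1.png

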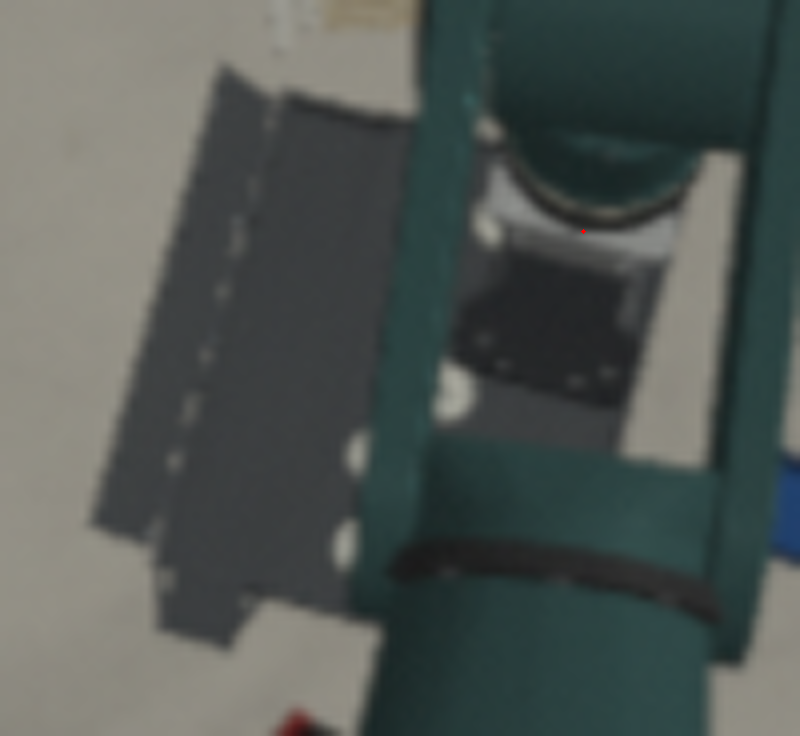

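```bash

python3 -m inch '[[[0,0,-0.03],[0,0,0],0],[[0,0,-0.06],[0,0,0],0],[[0,0,-0.09],[0,0,0],0],[[0,0,-0.115],[0,0,0],0],[[0,0,-0.13],[0,0,0],0]]'
python3 - <<'E'
from h import *
o=status.get_obs(); print(o["tcp_pos"],o["wrist_force"])
for n in("scene",):
    p=imaging.snapshot(n); c=w2px(p,[[.56,.06,.022]])[0].astype(int)
    zoom(p,c,(50,46),n+"2.png",8,w2px(p,[o["tcp_pos"]]))
E
```

```text
clock: 4.0
tcp_pos: [0.6176, -0.013, 0.0301]
ee_rot: [3.119, -0.376, 0.003]
wrist_force: [0.5, 0.2, -0.5]
width: 0.0009
[ 0.61755294 -0.01304011  0.03009559] [ 0.51278357  0.23747932 -0.54759042]
```

View pics/scene2.png

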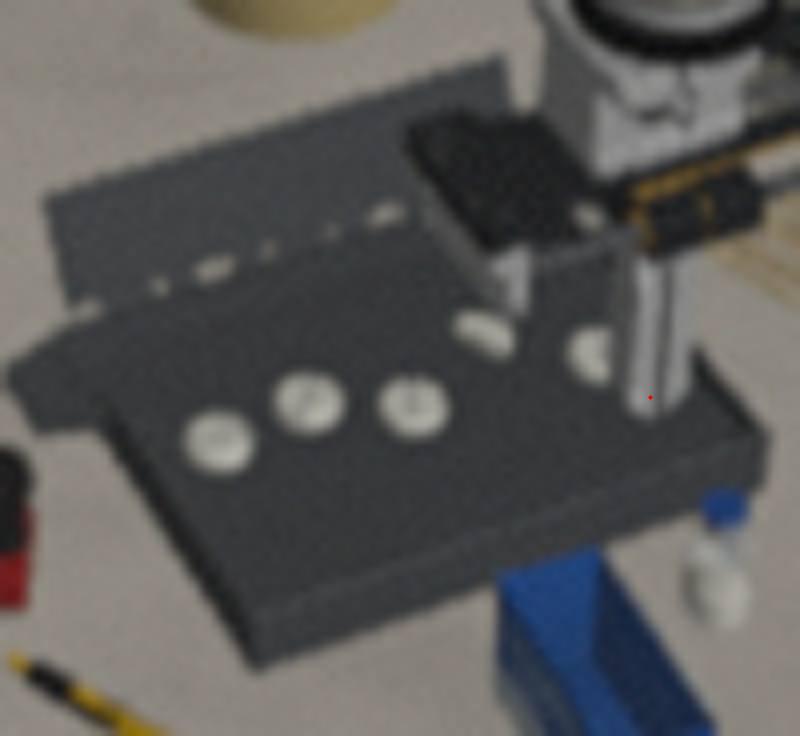

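```bash

python3 -m inch '[[[0,0,-0.012],[0,0,0],0],[[0,0,-0.022],[0,0,0],0],[[0.01,0.04,-0.022],[0,0,0],0],[[0.02,0.085,-0.022],[0,0,0],0],[[0.03,0.13,-0.022],[0,0,0],0]]'
python3 -m inch '[[[0.012,0.05,0],[0,0,0],0],[[0.024,0.1,0],[0,0,0],0],[[0.036,0.15,0],[0,0,0],0],[[0.047,0.195,0],[0,0,0],0],[[0.057,0.235,0],[0,0,0],0]]'
python3 - <<'E'
from h import *
o=status.get_obs(); print(o["tcp_pos"],o["wrist_force"])
for n in("scene",):
    p=imaging.snapshot(n); c=w2px(p,[[.56,.06,.022]])[0].astype(int)
    zoom(p,c,(50,46),n+"3.png",8,w2px(p,[o["tcp_pos"]]))
E
```

```text
clock: 4.47
tcp_pos: [0.6234, 0.014, 0.0253]
ee_rot: [-3.119, 0.376, -0.001]
wrist_force: [-0.0, -0.0, -0.4]
width: 0.0004
clock: 4.88
tcp_pos: [0.6347, 0.0614, 0.0251]
ee_rot: [-3.119, 0.375, -0.0]
wrist_force: [1.4, -1.2, -0.7]
width: 0.0008
[0.63466051 0.06142852 0.02510606] [ 1.37302355 -1.17150482 -0.68801231]
```

View pics/scene3.png

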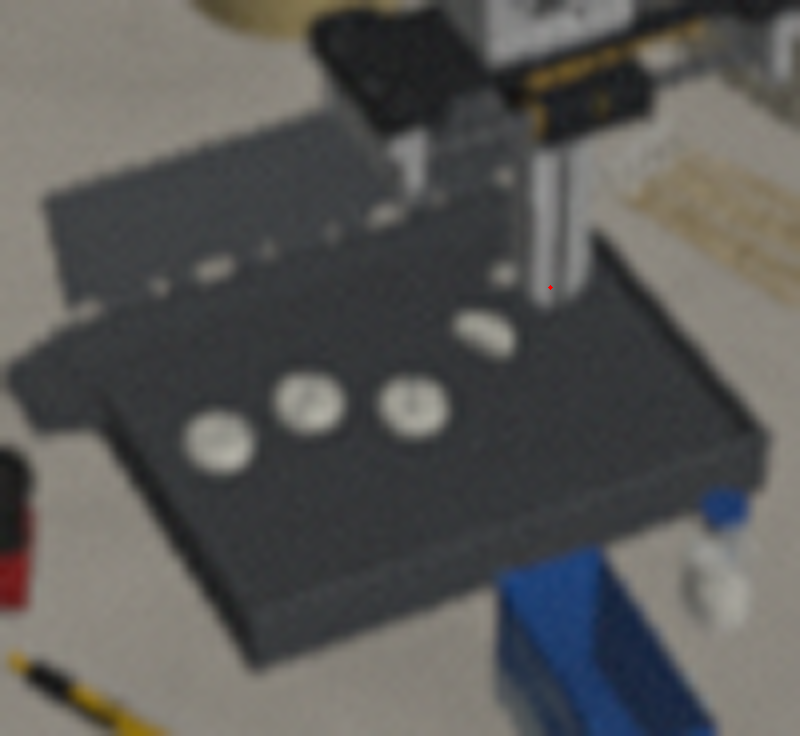

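```bash

python3 -m inch '[[[0.008,0.033,0],[0,0,0],0],[[0.015,0.063,0],[0,0,0],0],[[0.015,0.063,0],[0,0,0],0],[[0.0,0.0,0.05],[0,0,0],0],[[-0.005,-0.02,0.2],[0,0,0],0]]'
python3 - <<'E'
from h import *
o=status.get_obs(); print(o["tcp_pos"],o["wrist_force"])
for n in("scene",):
    p=imaging.snapshot(n); c=w2px(p,[[.56,.06,.022]])[0].astype(int)
    zoom(p,c,(50,46),n+"4.png",8,w2px(p,[o["tcp_pos"]]))
E
```

```text
clock: 5.35
tcp_pos: [0.6291, 0.0541, 0.06]
ee_rot: [3.116, -0.376, -0.018]
wrist_force: [-0.3, -0.3, -0.6]
width: 0.0005
[0.62911564 0.05406335 0.06004644] [-0.30967741 -0.29790865 -0.63558601]
```

View pics/scene4.png

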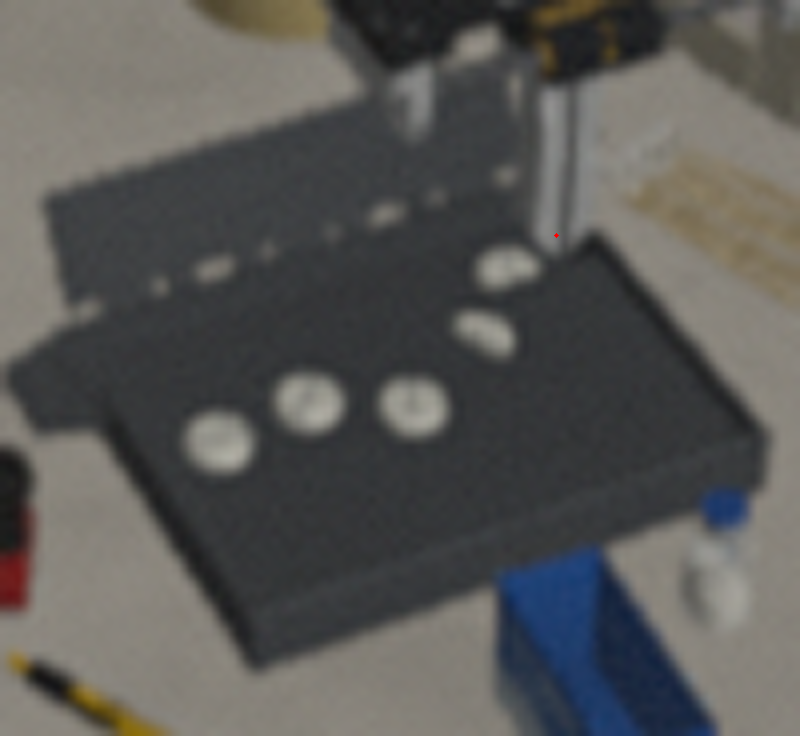

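```bash
sed -i 's/^yaw=.*/yaw=-0.2342; O=np.array([0.5549,0.0541])/' h.py
cat > look.py <<'E'
from h import *
import sys
o=status.get_obs(); print(o["tcp_pos"].round(4),(inv(o["tcp_pos"])*1000).round(1),o["wrist_force"].round(1))
tag=sys.argv[1]
for n in sys.argv[2:]:
    p=imaging.snapshot(n); c=w2px(p,[[.56,.06,.022]])[0].astype(int)
    E=[T(x/1e3,.040,.022) for x in range(-100,101,40)]
    zoom(p,c,(50,46),n+tag+".png",8,w2px(p,E))
    poly=[T(x,y,.02) for x,y in[(-.104,-.085),(.104,-.085),(.104,.095),(-.104,.095)]]
    for a,c,w in blobs(p,poly,.027,105): 
        if a>3: print(n,a,c.round(1),"plate",(inv(w)*1000).round(0),"trough",(inv(px2w(p,[c],.011)[0])*1000).round(0))
E
python3 look.py 5 scene top
```

```text
[0.6349 0.0534 0.0709] [77.9 17.9] [2.  0.4 3.9]
scene 4 [276.5 163. ] plate [100.  62.] trough [110.  78.]
scene 25 [269.8 169.9] plate [65. 42.] trough [74. 58.]
scene 22 [267.4 177.9] plate [41. 12.] trough [49. 27.]
scene 46 [245.4 186.9] plate [-38.   6.] trough [-31.  21.]
scene 40 [258.5 187.4] plate [ -3. -14.] trough [4. 1.]
scene 43 [234.1 191.9] plate [-78.   2.] trough [-71.  17.]
top 25 [227.8 155.1] plate [91. 68.] trough [94. 69.]
top 34 [243.8 159.5] plate [90. 10.] trough [93. 11.]
top 23 [243.1 184.9] plate [  4. -10.] trough [ 6. -9.]
top 4 [205.5 207.5] plate [-103.   93.] trough [-102.   95.]
```

View pics/scene5.png

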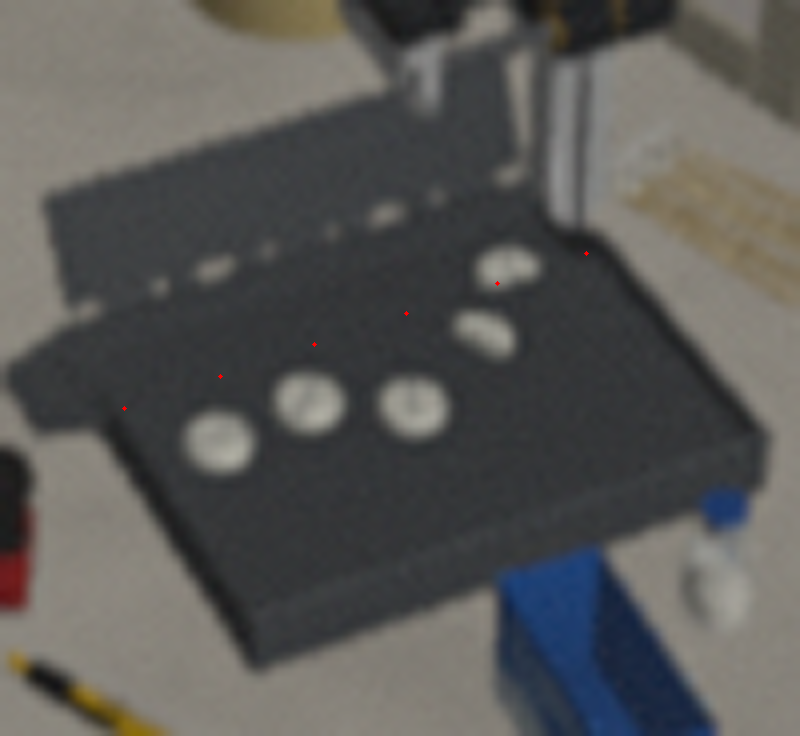

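View pics/top5.png

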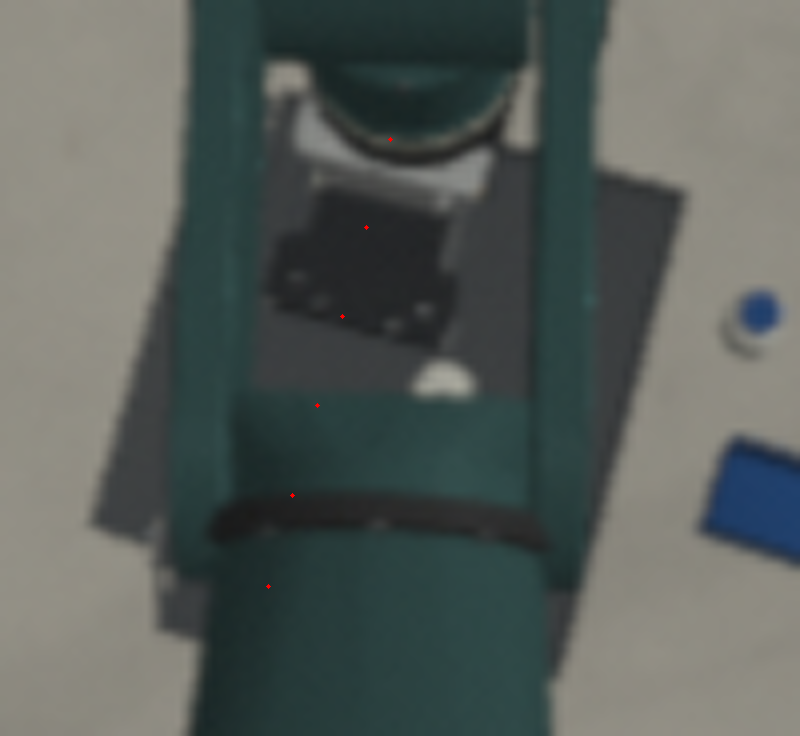

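```bash

python3 -m inch '[[[-0.1,-0.05,0.0],[0,0,0],0],[[-0.25,-0.12,0.0],[0,0,0],0],[[-0.4,-0.19,0],[0,0,0],0],[[-0.459,-0.219,-0.0],[0,0,0],0],[[-0.459,-0.219,-0.05],[0,0,0],0]]'
python3 -c "from h import *;o=status.get_obs(); print(o['tcp_pos'],inv(o['tcp_pos']))"
```

```text
clock: 5.92
tcp_pos: [0.5401, 0.0106, 0.0561]
ee_rot: [3.118, -0.379, 0.003]
wrist_force: [1.4, 0.4, 0.3]
width: 0.0003
[0.5400836  0.01056204 0.05613718] [-0.00430828 -0.04578775]
```

```bash

python3 -m inch '[[[0.015,-0.004,-0.06],[0,0,0],0],[[0.015,-0.004,-0.12],[0,0,0],0],[[0.015,-0.004,-0.15],[0,0,0],0],[[0.015,-0.004,-0.15],[0,0,0],0],[[0.024,0.035,-0.15],[0,0,0],0]]'
python3 -c "from h import *;o=status.get_obs(); print(o['tcp_pos'],inv(o['tcp_pos']))"
```

```text
clock: 6.33
tcp_pos: [0.5464, 0.0188, 0.0236]
ee_rot: [3.118, -0.377, -0.003]
wrist_force: [0.0, 0.5, 0.4]
width: 0.0003
[0.54637353 0.01884701 0.02358022] [-0.00011272 -0.03626929]
```

```bash

python3 -m inch '[[[0.009,0.04,0.006],[0,0,0],0],[[0.02,0.085,0.007],[0,0,0],0],[[0.031,0.13,0.007],[0,0,0],0],[[0.042,0.175,0.007],[0,0,0],0],[[0.053,0.22,0.007],[0,0,0],0]]'
python3 -m inch '[[[0.01,0.04,0],[0,0,0],0],[[0.02,0.08,0],[0,0,0],0],[[0.028,0.115,0],[0,0,0],0],[[0.034,0.143,0],[0,0,0],0],[[0.034,0.143,0],[0,0,0],0]]'
python3 -c "from h import *;o=status.get_obs(); print(o['tcp_pos'],inv(o['tcp_pos']))"
```

```text
clock: 6.75
tcp_pos: [0.5573, 0.0646, 0.0266]
ee_rot: [-3.119, 0.375, -0.001]
wrist_force: [0.3, 0.3, -0.2]
width: 0.0003
clock: 7.17
tcp_pos: [0.564, 0.0929, 0.0265]
ee_rot: [-3.119, 0.374, -0.0]
wrist_force: [-0.2, -0.2, 0.4]
width: 0.0005
[0.56401268 0.09294485 0.02653188] [-0.00015062  0.03989913]
```

```bash

python3 -m inch '[[[0,0,0.1],[0,0,0],0],[[0.0,0.0,0.19],[0,0,0],0],[[-0.08,-0.1,0.19],[0,0,0],0],[[-0.17,-0.2,0.19],[0,0,0],0],[[-0.245,-0.28,0.17],[0,0,0],0]]'
python3 look.py 6 scene
```

```text
clock: 7.58
tcp_pos: [0.5149, 0.0346, 0.0617]
ee_rot: [3.118, -0.376, 0.004]
wrist_force: [0.0, 0.3, 0.2]
width: 0.0002
[0.5149 0.0346 0.0617] [-34.4 -28.2] [0.  0.3 0.2]
scene 53 [254.9 175.4] plate [11. 39.] trough [20. 55.]
scene 101 [247.9 181.5] plate [-20.  24.] trough [-13.  40.]
scene 25 [269.8 169.9] plate [65. 42.] trough [74. 58.]
scene 7 [230.9 172.4] plate [-50.  85.] trough [-42. 102.]
scene 22 [267.4 177.9] plate [41. 12.] trough [49. 27.]
scene 43 [234.1 191.9] plate [-78.   2.] trough [-71.  17.]
```

View pics/scene6.png

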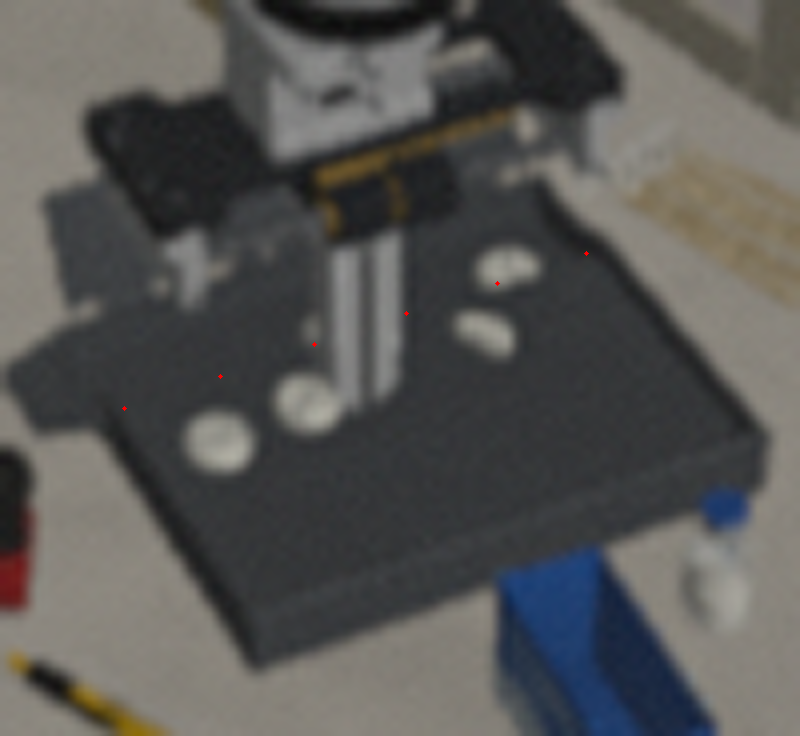

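```bash

python3 -m inch '[[[0,0,-0.06],[0,0,0],0],[[0,0,-0.12],[0,0,0],0],[[0,0,-0.17],[0,0,0],0],[[0,0,-0.175],[0,0,0],0],[[0.01,0.04,-0.175],[0,0,0],0]]'
python3 -c "from h import *;o=status.get_obs(); print(o['tcp_pos'],inv(o['tcp_pos']))"
```

```text
clock: 8.05
tcp_pos: [0.5161, 0.0437, 0.0238]
ee_rot: [3.118, -0.377, -0.005]
wrist_force: [-0.3, 0.3, -0.1]
width: 0.0007
[0.51611202 0.04365966 0.02381308] [-0.03530624 -0.01915665]
```

```bash

python3 -m inch '[[[0.009,0.038,0.005],[0,0,0],0],[[0.018,0.076,0.005],[0,0,0],0],[[0.027,0.114,0.005],[0,0,0],0],[[0.036,0.152,0.005],[0,0,0],0],[[0.045,0.19,0.005],[0,0,0],0]]'
python3 -m inch '[[[0.009,0.035,0],[0,0,0],0],[[0.016,0.065,0],[0,0,0],0],[[0.021,0.089,0],[0,0,0],0],[[0.021,0.089,0],[0,0,0],0],[[0.021,0.089,0.06],[0,0,0],0]]'
python3 -c "from h import *;o=status.get_obs(); print(o['tcp_pos'],inv(o['tcp_pos']))"
```

```text
clock: 8.47
tcp_pos: [0.5262, 0.0829, 0.0268]
ee_rot: [-3.119, 0.375, -0.001]
wrist_force: [0.5, -0.6, 0.5]
width: 0.0006
clock: 8.88
tcp_pos: [0.5278, 0.0996, 0.0362]
ee_rot: [3.118, -0.375, -0.009]
wrist_force: [-0.8, 0.1, 0.1]
width: 0.0004
[0.52783523 0.0995623  0.03619853] [-0.03687611  0.03794041]
```

```bash

python3 -m inch '[[[0,0,0.12],[0,0,0],0],[[-0.05,-0.05,0.14],[0,0,0],0],[[-0.13,-0.14,0.14],[0,0,0],0],[[-0.21,-0.22,0.14],[0,0,0],0],[[-0.27,-0.287,0.12],[0,0,0],0]]'
python3 look.py 7 scene top
```

```text
clock: 9.3
tcp_pos: [0.476, 0.041, 0.0645]
ee_rot: [3.119, -0.377, 0.004]
wrist_force: [0.1, -0.5, 0.0]
width: 0.0008
[0.476  0.041  0.0645] [-73.7 -31. ] [ 0.1 -0.5  0. ]
scene 5 [269.4 159.8] plate [87. 86.] trough [ 96. 102.]
scene 25 [269.8 169.9] plate [65. 42.] trough [74. 58.]
scene 82 [244.5 179.1] plate [-25.  39.] trough [-17.  54.]
scene 100 [236.4 186.1] plate [-61.  21.] trough [-54.  37.]
scene 5 [217.4 176.8] plate [-95.  85.] trough [-89. 102.]
scene 22 [267.4 177.9] plate [41. 12.] trough [49. 27.]
top 38 [230.2 160.8] plate [74. 54.] trough [77. 56.]
top 22 [239.5 172.1] plate [44. 13.] trough [46. 14.]
top 4 [205.5 207.5] plate [-103.   93.] trough [-102.   95.]
top 6 [233.5 215.3] plate [-104.   -5.] trough [-104.   -5.]
top 23 [248.2 217.7] plate [-99. -56.] trough [-99. -55.]
```

View pics/scene7.png

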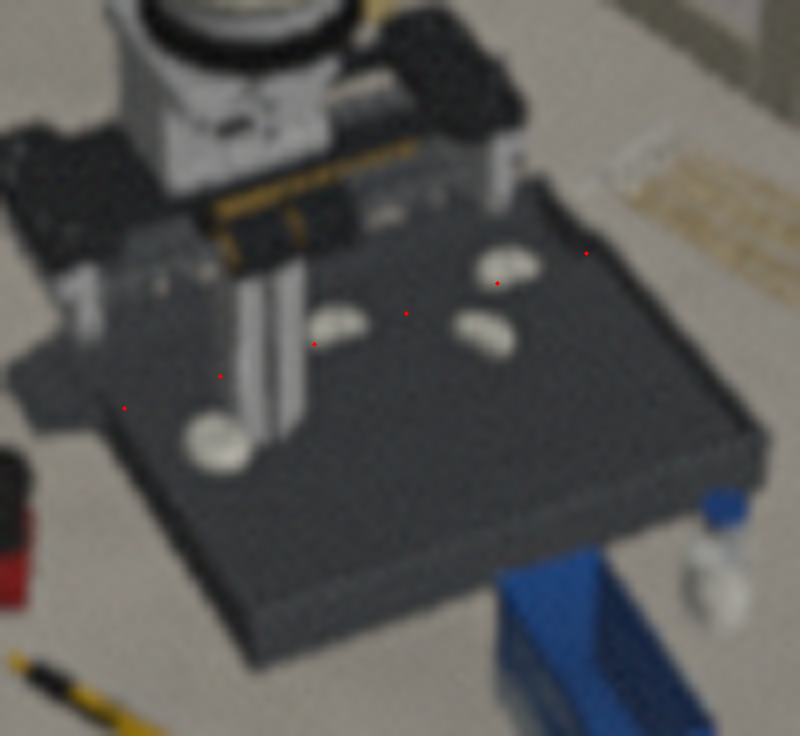

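View pics/top7.png

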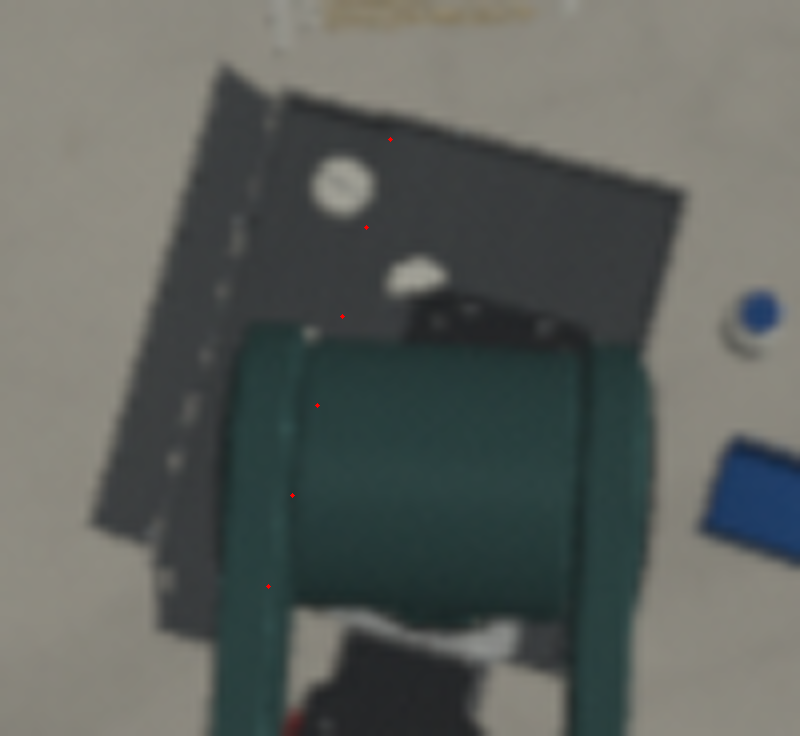

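```bash

python3 -m inch '[[[-0.006,0.001,-0.07],[0,0,0],0],[[-0.006,0.001,-0.13],[0,0,0],0],[[-0.006,0.001,-0.18],[0,0,0],0],[[-0.006,0.001,-0.19],[0,0,0],0],[[0.003,0.036,-0.19],[0,0,0],0]]'
python3 -c "from h import *;o=status.get_obs(); print(o['tcp_pos'],inv(o['tcp_pos']))"
```

```text
clock: 9.82
tcp_pos: [0.4762, 0.0491, 0.0239]
ee_rot: [3.118, -0.378, -0.003]
wrist_force: [0.9, 0.5, -0.2]
width: 0.0005
[0.47618987 0.04907264 0.02385204] [-0.07539469 -0.02315597]
```

```bash

python3 -m inch '[[[0.009,0.038,0.005],[0,0,0],0],[[0.018,0.076,0.005],[0,0,0],0],[[0.027,0.115,0.005],[0,0,0],0],[[0.037,0.155,0.005],[0,0,0],0],[[0.046,0.195,0.005],[0,0,0],0]]'
python3 -m inch '[[[0.009,0.037,0],[0,0,0],0],[[0.018,0.074,0],[0,0,0],0],[[0.024,0.1,0],[0,0,0],0],[[0.024,0.1,0],[0,0,0],0],[[0.024,0.1,0.06],[0,0,0],0]]'
python3 -c "from h import *;o=status.get_obs(); print(o['tcp_pos'],inv(o['tcp_pos']))"
```

```text
clock: 10.23
tcp_pos: [0.4863, 0.0896, 0.0259]
ee_rot: [-3.119, 0.375, -0.001]
wrist_force: [-0.9, -0.1, 0.6]
width: 0.0002
clock: 10.65
tcp_pos: [0.4885, 0.1084, 0.0351]
ee_rot: [3.118, -0.375, -0.008]
wrist_force: [-1.9, -0.1, 0.2]
width: 0.0007
[0.48852115 0.10841601 0.03511616] [-0.07717156  0.037429  ]
```

```bash

python3 -m inch '[[[0,0,0.15],[0,0,0],0],[[0,0,0.3],[0,0,0],0],[[0,0,0.45],[0,0,0],0],[[0.05,0.03,0.46],[0,0,0],0],[[0.15,0.11,0.46],[0,0,0],0]]'
python3 -m inch '[[[0.1,0.08,0],[0,0,0],0],[[0.2,0.16,0],[0,0,0],0],[[0.3,0.24,0],[0,0,0],0],[[0.33,0.26,0],[0,0,0],0],[[0.33,0.26,0],[0,0,0],0]]'
python3 look.py 8 scene top
```

```text
clock: 11.07
tcp_pos: [0.5218, 0.1294, 0.1334]
ee_rot: [-3.118, 0.379, -0.01]
wrist_force: [0.5, 0.4, -0.6]
width: 0.0004
clock: 11.48
tcp_pos: [0.5872, 0.1829, 0.1286]
ee_rot: [3.119, -0.375, -0.002]
wrist_force: [-0.9, 0.2, -1.0]
width: 0.0002
[0.5872 0.1829 0.1286] [  1.6 132.8] [-0.9  0.2 -1. ]
scene 22 [269.9 170.1] plate [65. 41.] trough [74. 57.]
scene 18 [248.3 177.2] plate [-11.  41.] trough [-3. 57.]
scene 19 [267.6 177.9] plate [41. 12.] trough [50. 27.]
scene 18 [238.4 180.4] plate [-44.  42.] trough [-37.  58.]
scene 17 [227.4 184.1] plate [-82.  42.] trough [-75.  57.]
top 43 [230.3 160.8] plate [74. 54.] trough [77. 55.]
top 25 [239.4 172. ] plate [44. 14.] trough [47. 15.]
top 41 [224.9 182. ] plate [-2. 52.] trough [-0. 54.]
top 43 [222.6 191.3] plate [-35.  52.] trough [-33.  53.]
top 47 [219.7 202.6] plate [-75.  51.] trough [-74.  53.]
```

View pics/scene8.png

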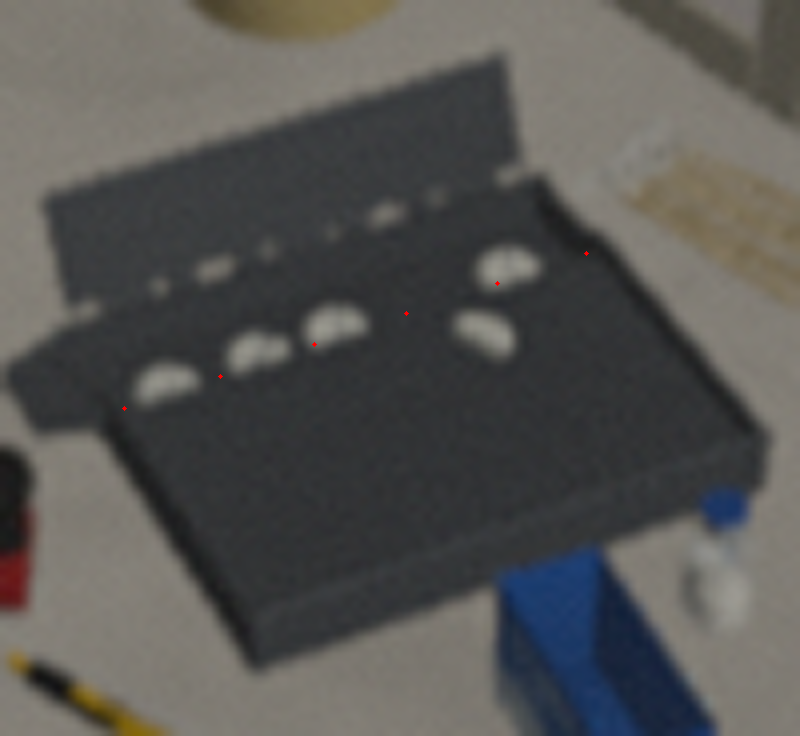

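View pics/top8.png

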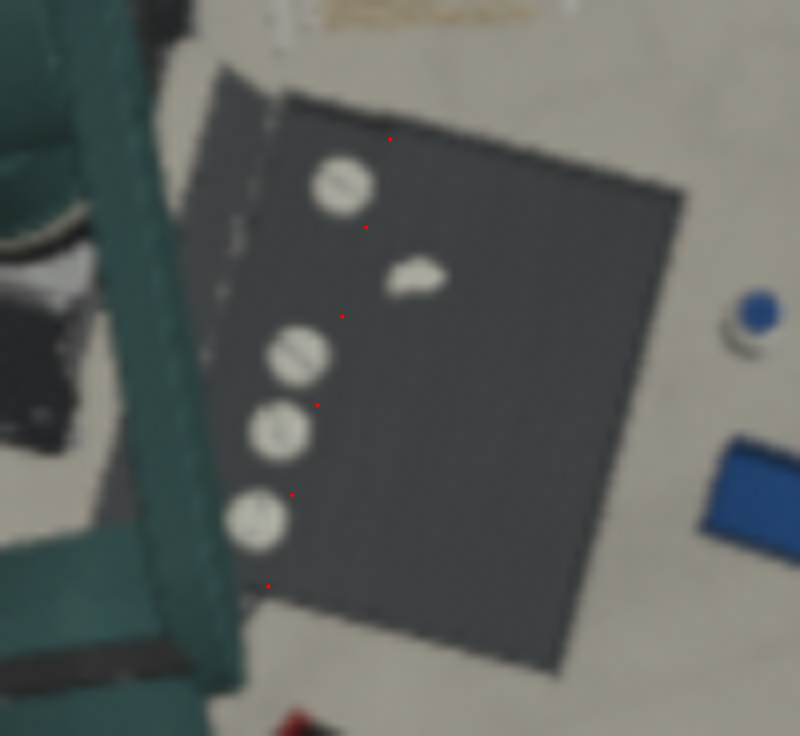

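```bash

python3 -m inch '[[[0,0,-0.1],[0,0,0],0],[[0,0,-0.2],[0,0,0],0],[[0,0,-0.3],[0,0,0],0],[[0,0,-0.32],[0,0,0],0],[[-0.005,-0.02,-0.32],[0,0,0],0]]'
python3 -m inch '[[[-0.008,-0.035,0],[0,0,0],0],[[-0.016,-0.07,0],[0,0,0],0],[[-0.024,-0.105,0],[0,0,0],0],[[-0.032,-0.14,0],[0,0,0],0],[[-0.032,-0.14,0],[0,0,0],0]]'
python3 look.py 9 scene top
```

```text
clock: 12.0
tcp_pos: [0.5835, 0.1777, 0.0638]
ee_rot: [3.118, -0.376, -0.006]
wrist_force: [0.7, 0.8, 0.4]
width: 0.0005
clock: 12.42
tcp_pos: [0.5796, 0.1486, 0.0667]
ee_rot: [3.118, -0.378, 0.003]
wrist_force: [-0.2, -0.0, -0.0]
width: 0.0004
[0.5796 0.1486 0.0667] [ 2.1 97.7] [-0.2 -0.  -0. ]
scene 22 [269.9 170.1] plate [65. 41.] trough [74. 57.]
scene 20 [248.3 177.2] plate [-11.  41.] trough [-3. 57.]
scene 22 [267.4 177.9] plate [41. 12.] trough [49. 27.]
scene 18 [238.4 180.4] plate [-44.  42.] trough [-37.  58.]
scene 19 [227.1 184.3] plate [-82.  41.] trough [-76.  57.]
top 41 [230.3 160.8] plate [74. 54.] trough [77. 56.]
top 23 [239.5 172. ] plate [44. 13.] trough [47. 14.]
top 18 [226.6 181.4] plate [ 1. 48.] trough [ 3. 49.]
top 14 [217.5 202.9] plate [-77.  58.] trough [-76.  60.]
top 4 [205.5 207.5] plate [-103.   93.] trough [-102.   95.]
```

View pics/scene9.png

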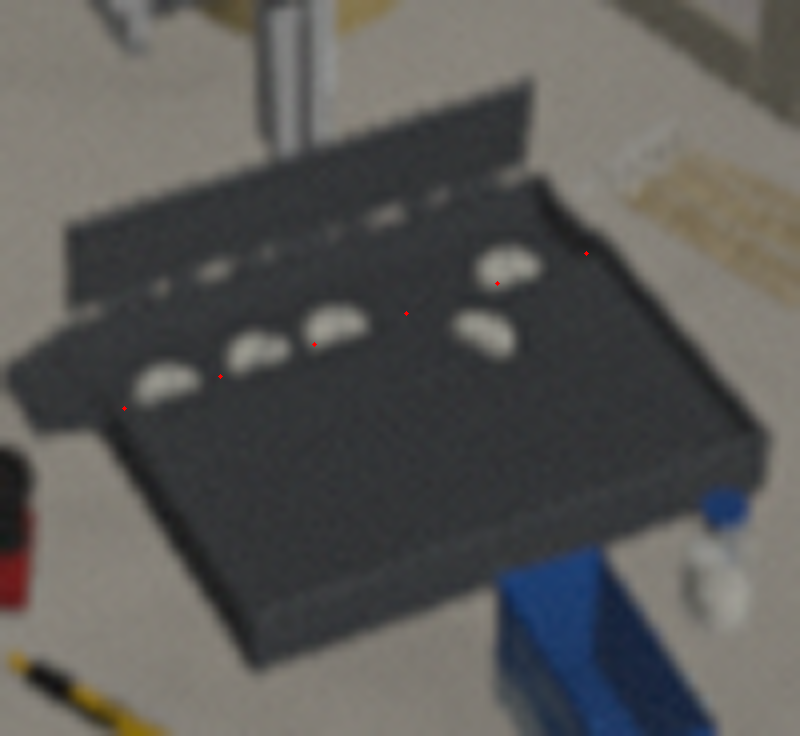

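```bash

python3 -m inch '[[[-0.007,-0.03,-0.008],[0,0,0],0],[[-0.014,-0.057,-0.016],[0,0,0],0],[[-0.02,-0.082,-0.029],[0,0,0],0],[[-0.025,-0.105,-0.042],[0,0,0],0],[[-0.034,-0.143,-0.08],[0,0,0],0]]'
python3 look.py 10 scene
```

```text
clock: 12.93
tcp_pos: [0.5728, 0.1219, 0.05]
ee_rot: [-3.118, 0.375, -0.002]
wrist_force: [0.4, 2.2, 1.1]
width: 0.0005
[0.5728 0.1219 0.05  ] [ 1.7 70.1] [0.4 2.2 1.1]
scene 23 [269.9 170. ] plate [65. 41.] trough [74. 57.]
scene 20 [248.3 177.2] plate [-11.  41.] trough [-3. 57.]
scene 22 [267.4 177.9] plate [41. 12.] trough [49. 27.]
scene 18 [238.4 180.4] plate [-44.  42.] trough [-37.  58.]
scene 19 [227.1 184.3] plate [-82.  41.] trough [-76.  57.]
```

View pics/scene10.png

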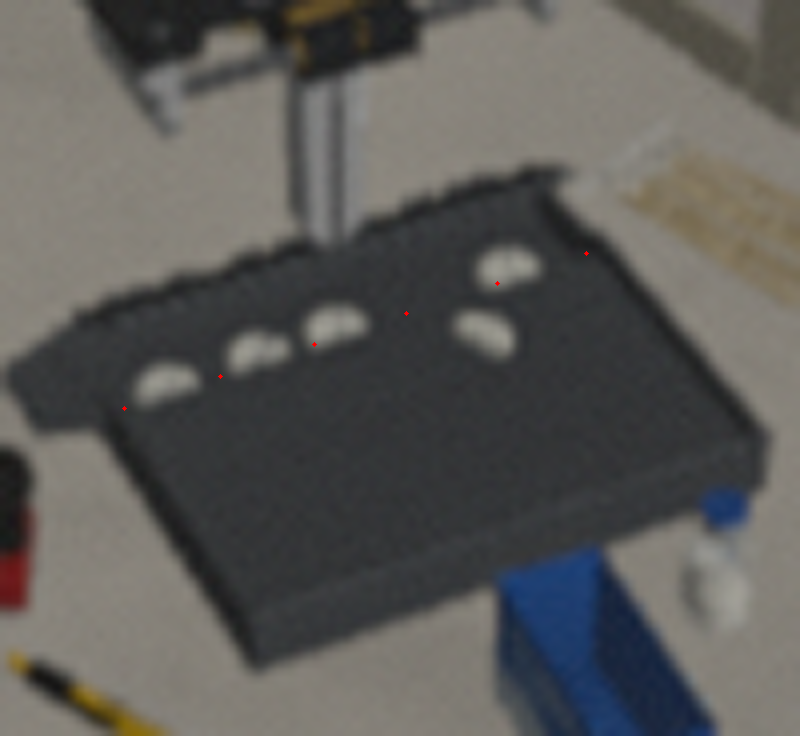

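```bash

python3 -m inch '[[[-0.004,-0.016,-0.023],[0,0,0],0],[[-0.007,-0.029,-0.045],[0,0,0],0],[[-0.009,-0.038,-0.07],[0,0,0],0],[[-0.01,-0.044,-0.092],[0,0,0],0],[[-0.01,-0.044,-0.105],[0,0,0],0]]'
python3 -m inch '[[[0,0,-0.005],[0,0,0],0],[[0,0,-0.01],[0,0,0],0],[[0,0,-0.01],[0,0,0],0],[[0,0,-0.01],[0,0,0],0],[[0,0,-0.01],[0,0,0],0]]'
```

```text
clock: 13.4
tcp_pos: [0.5703, 0.1127, 0.0297]
ee_rot: [3.119, -0.376, -0.0]
wrist_force: [-7.2, -1.1, 17.5]
width: 0.0003
clock: 13.82
tcp_pos: [0.5703, 0.1127, 0.0297]
ee_rot: [3.118, -0.375, 0.001]
wrist_force: [-6.7, -1.5, 15.0]
width: 0.0005
```

```bash

python3 -m inch '[[[0,0,0.05],[0,0,0],0],[[0,0,0.2],[0,0,0],0],[[0,0,0.4],[0,0,0],0],[[0,0.1,0.6],[0,0,0],0],[[0,0.2,0.7],[0,0,0],0]]'
python3 -m inch '[[[0,0.15,0],[0,0,0],0],[[-0.1,0.3,0],[0,0,0],0],[[-0.2,0.5,0],[0,0,0],0],[[-0.3,0.6,0],[0,0,0],0],[[-0.3,0.6,0],[0,0,0],0]]'
python3 look.py 11 scene top
```

```text
clock: 14.23
tcp_pos: [0.5721, 0.1524, 0.1711]
ee_rot: [-3.118, 0.38, -0.009]
wrist_force: [1.2, 0.7, -0.2]
width: 0.0006
clock: 14.65
tcp_pos: [0.507, 0.2773, 0.1663]
ee_rot: [-3.119, 0.366, 0.004]
wrist_force: [-0.4, 0.8, 0.0]
width: 0.0004
[0.507  0.2773 0.1663] [-98.4 206. ] [-0.4  0.8  0. ]
scene 4 [270.5 170.8] plate [65. 37.] trough [74. 53.]
scene 18 [267.7 178.1] plate [41. 11.] trough [50. 26.]
top 9 [220.9 151.8] plate [96. 93.] trough [99. 95.]
top 19 [216.2 167.8] plate [38. 94.] trough [40. 96.]
top 25 [239.4 172. ] plate [44. 14.] trough [47. 15.]
top 5 [212.4 181.8] plate [-12.  94.] trough [-10.  96.]
top 8 [210.8 188. ] plate [-34.  94.] trough [-33.  96.]
top 5 [208.8 194. ] plate [-56.  94.] trough [-55.  97.]
top 12 [206.2 205.2] plate [-95.  93.] trough [-94.  95.]
```

View pics/scene11.png

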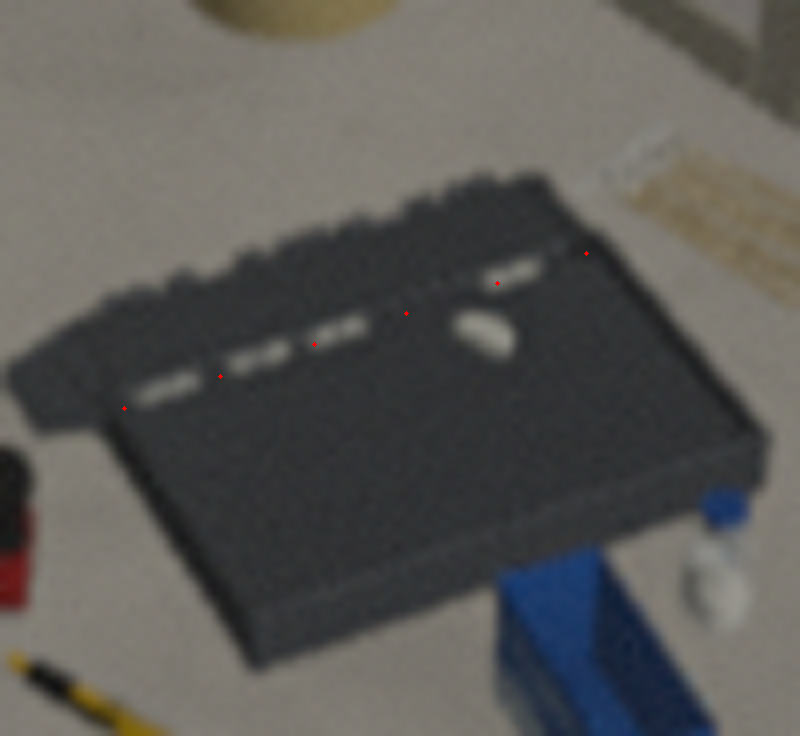

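View pics/top11.png

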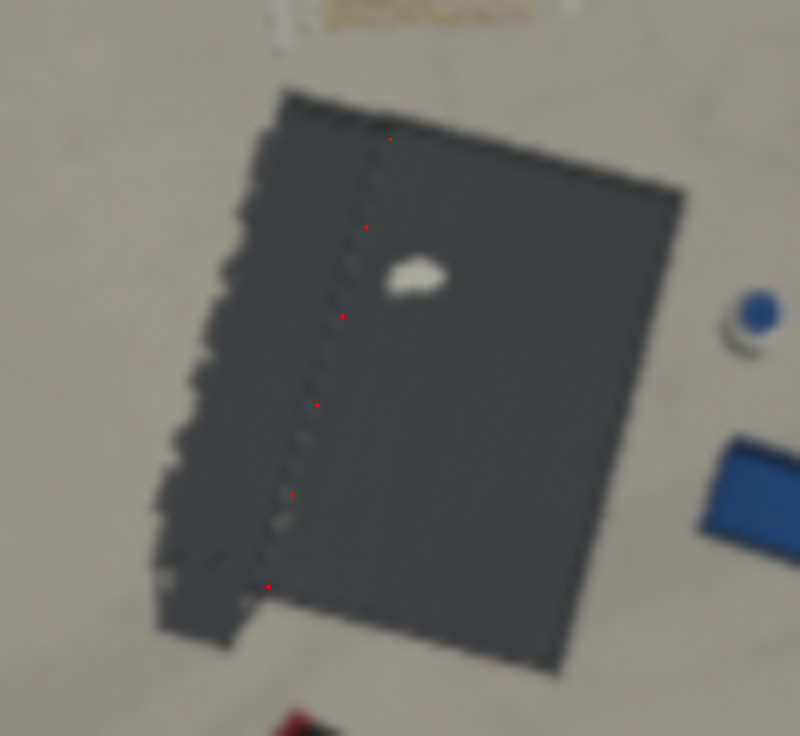

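```bash
python3 - <<'E'
from h import *
p=imaging.snapshot("scene")
for t in("cover_edge","cover_hinge"): print(t,[(np.round(d["at"],3),round(d["confidence"],2)) for d in imaging.tip_of(p,t)])
print(status.get_obs()["clock"]); print(ctrl.close_job())
E
```

```text
cover_edge [(array([0.564, 0.095, 0.029]), 0.7)]
cover_hinge [(array([0.574, 0.142, 0.027]), 0.66), (array([ 0.381, -0.026,  0.002]), 0.59), (array([ 0.359, -0.347, -0.004]), 0.51)]
14.9
the job is handed in; nothing more can be done
None
```

The four whole tablets are in the trough, the half tablet is still on the plate, and the cover is shut. The job was handed in at about 15 s of the 58 s allowed.

- **Tablets:** I swept each one along its own lane with the closed fingers. With the cover still open, both cameras showed all four lying in the trough at about y 53–58 mm in the tray's frame.
- **Half tablet:** it stayed where it was, at about (44, 13) mm in the tray's frame.
- **Cover:** I pushed it over from outside and pressed it down with about 15 N. It stopped hard with the fingertip at 29.7 mm, against the 30 mm given for a shut cover. After I lifted off, the last pictures showed it level over the trough, and the network put its free edge at 29 mm.
- **Bystanders:** the stamp, pen, blue box and vial looked unmoved in the last pictures. I did not check the bottle and calculator again, but the arm did not go near them.

No check failed. The two cameras disagreed by about 3–4 mm on positions. In its last look the network also reported two false extra hinge points, which I ignored.

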